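# Dispense three specimen tubes into a tray

### The arm

A 6-joint arm with a two-finger parallel gripper is mounted at the origin on a cart in front of the work surface, level with it; the furniture and walls round the work are solid. World frame = base frame: x ahead of the robot, y to its left, z up, the work surface at z = 0. Lengths are in mm, angles in rad, forces in N, time in s.
With the tool pointing down it reaches from about 400 to 825 mm from the base axis. Payload 7 kg.
Tool frame: the origin (TCP) lies between the finger pads; the fingertips stand ahead of it and the grasp point (between the pads) lies 8 mm behind it (env.nose_length is the z of the fingertips in the tool frame, in mm); z points along the fingers, y is the line along which they close (so a half turn about z gives the same grasp; the last joint's range is limited). The gripper opens to 85 mm and grips with 20 to 120 N. Pads are 22 mm wide; open, the fingers measure 114 mm over their backs; the gripper's body (76 mm by 85 mm) begins 54 mm behind the grasp point. The pads swing forward as they close: fully open they stand 13 mm farther back than shut.
Start: joints at [1.499, 0.359, 0.012, 0, -1.224, -0.288], TCP at [237.666, 631.751, 204.102] pointing down, gripper open.
Joint ranges: [-3.07, 3.07], [-1.43, 2.12], [-1.02, 1.25], [-3.03, 1.67], [-3.05, -0], [-3.03, 3.03]. Speed limits (rad/s): [2.39, 2.39, 3.01, 3.14, 3.14, 3.14].

### API

Orientations are given as a rotation vector (axis times angle).
In Python, from station import env gives the robot as it stands.
- The arm moves only by the tool drive_tool, never from a script. Its argument "plan" is a list of rows, each a list of 2 entries, a list of its own where there are three numbers: the shift along the tool's x, y, z each as a share of 0.15 m, from -1 to 1, then the turn, a rotation vector about the tool's x, y, z each as a share of pi/2 rad, from -1 to 1. In form: [[[tx, ty, tz], [wx, wy, wz]], ...]. A call has 1 to 5 rows; each row is the pose to reach, as a shift and turn from the pose commanded when the call began, along the tool's axes at that moment; what a row does not reach only later rows make up. A row lasts 1/8 s, in which the tool goes at most 62.5 mm and 10.7 degrees, less where a joint would pass 70% of its speed; a pose out of reach is approached as far as the arm can. A call with a number of a shift or a turn outside -1 to 1 is refused whole. A call with a gripper value outside its range is refused whole. "gripper" is the closure, from 0 (fully open) to 1 (shut), set as the call begins (left out, the last holds). The fingers move at their own pace and stop on an object; "force" is the grip in N (left out, the last holds). Time passes only in rows, so rows that repeat a pose let the fingers close. It gives the time, the measured TCP pose, the force, the opening and the grip force at its end, in the units of the state.
- env.get_obs(): the state, without advancing time (a new reading comes with each control period).
- env.read_camera(name): name is "side" or "top"; returns the picture (480x640x3 uint8, red, green, blue); there is no depth.
- env.get_calibration(name): a dict with "fx", "fy", "cx", "cy" (pixels), "dist_coeffs" ([k1, k2, p1, p2, k3] as OpenCV has them; the pictures are not rectified), "eye" and "orientation" of the camera in the world. Camera axes: x right, y up, looking along -z (the intrinsics and any distortion apply to the point x, -y, -z); pixel columns grow to the right and rows downward; lengths in mm; the calibration is good to about 2 mm. A picture is of the moment at which its call begins. get_calibration takes no time and is no camera call.
- env.hand_in(): hands the job in; it is judged then, once.
The state is a dict: "time": time; "q": joint angles; "qd": joint speeds; "tau": joint torques, N m; "position": TCP position; "eef_rot": TCP orientation; "force": force on the tool from outside, world axes, zero at the start; "ft_torque": the same for the moment, N m; "gripper_width": finger opening in mm; "gripper_force": force on a finger pad.
Only numpy, scipy, OpenCV 4.12 (cv2) and the standard library are available. Lean on these libraries where they do the work, as an engineer would, in place of code of your own. Each camera call takes 0.05 s, during which the arm holds its last target. There are 200 camera calls.

### The job

Three empty tubes are needed for the next patient. Put the green tray on the counter under the spout of the tube dispenser, pushed up to the dispenser so that the spout hangs over the tray, then press the dispenser's blue lever down three times, letting it spring back up each time, so that exactly three tubes lie in the tray. Leave the tray there, and do not disturb the stain bottle and the slide carton beside the dispenser.

Things in the scene. Friction and masses are not known exactly. Their poses are not given: they have to be found in the camera images.
- dispenser: Fixed dispenser: grey foot, aluminium sides, open front slot, steel spout, 188 mm high, 124 mm wide at the foot. Origin on the counter under the magazine's centre; +x out of its back, so the spout is on its -x side; below the spout it reaches 14 mm ahead of the origin. Five tubes lie across it in a stack; one full press of the lever pushes out the lowest, the next drops when the lever is fully up.
- spout_lip (a point): middle of the front lip of the sloping steel spout (94 mm wide), 59 mm ahead of the dispenser's origin and 77 mm above the counter; its underside is 74 mm above the counter, so the tray (56 mm) passes beneath. A tube rolls off the lip and lands up to 80 mm ahead of it.
- lever (a joint): sprung lever on the dispenser's -y side, hinged at the back: 0 = up at rest, 0.24 rad = fully down on its stop; a tube drops onto the spout past about 0.16, so press to the stop. Springs back up by itself in about half a second when let go.
- lever_pad (a point): centre of the top face of the blue ribbed pad on the lever's front end, 30 (x) by 26 mm (y), at rest 168 mm above the counter, 25 mm ahead of the magazine's centre, 82 mm to its -y side. Goes straight down 23 mm for the full stroke: 2.5 N at first, 8 N at the bottom, more on the stop. The magazine's side plate stands 21 mm beside it and 20 mm higher.
- green_tray: open green plastic tray, 140 (x) by 196 (y) by 56 mm high over its rim, 0.11 kg, loose on the counter; origin at the centre of its underside, x across its short way, z up. The walls are 8 mm thick where they can be pinched (centred 61 mm from the origin in x, 91 mm in y), the floor 2 mm; inside it is 114 by 174 mm.
- stain_bottle: brown-capped dark green stain bottle, 38 mm wide, 98 mm high, standing to the right of the dispenser; origin at the centre of its foot. To be left alone. (The bottles behind it are fixed scenery.)
- slide_box: open red and white carton of glass slides, 58 by 82 by 38 mm, standing behind the stain bottle, right of the dispenser; origin at the centre of its underside. To be left alone.
- tube_1: violet-capped white tube, 15 mm diameter, 80 mm long, 13 g, number 1 from the bottom of the magazine at the start, lying across it with its cap to the left; origin at its round end, z along it to the cap.
- tube_1_mid (a point): middle of tube 1, on its axis.
- tube_2: violet-capped white tube, 15 mm diameter, 80 mm long, 13 g, number 2 from the bottom of the magazine at the start, lying across it with its cap to the left; origin at its round end, z along it to the cap.
- tube_2_mid (a point): middle of tube 2, on its axis.
- tube_3: violet-capped white tube, 15 mm diameter, 80 mm long, 13 g, number 3 from the bottom of the magazine at the start, lying across it with its cap to the left; origin at its round end, z along it to the cap.
- tube_3_mid (a point): middle of tube 3, on its axis.
- tube_4: violet-capped white tube, 15 mm diameter, 80 mm long, 13 g, number 4 from the bottom of the magazine at the start, lying across it with its cap to the left; origin at its round end, z along it to the cap.
- tube_4_mid (a point): middle of tube 4, on its axis.
- tube_5: violet-capped white tube, 15 mm diameter, 80 mm long, 13 g, number 5 from the bottom of the magazine at the start, lying across it with its cap to the left; origin at its round end, z along it to the cap.
- tube_5_mid (a point): middle of tube 5, on its axis.
- microscope: white and black microscope, fixed, 370 mm high, standing on the left between the robot's first pose and the work: it fills x from 0.26 to 0.58 m and y from -0.03 to 0.13 m of the counter. Pass over it or round it.

How it is judged:
By the outcome, as a careful person would: the job done as asked, in the order asked, and still so for the second after the job is handed in, with the robot touching nothing.
It also fails if it takes over 59 s, if anything falls off the work surface, if the arm or the gripper's body presses on something with over 40 N, if the wrist force passes 120 N, or if a joint passes its speed limit or range.

## Working session

There is one attempt and no reset: what is moved stays moved. The work goes in short steps, Python scripts to look and compute and a tool call to move; the robot and the scene stay as the last step left them, time stands still between calls to the robot, and variables do not carry over. Pictures are saved under pics/ and viewed, at most 10 in all, crops included, and the job is handed in when it is done.

Besides the shell and the picture viewer there is one more tool, called after "Request:" as name(argument=value, ...), one argument or row to a line, values as JSON. drive_tool: Moves the arm, as the interface text tells. Shift numbers are shares of 0.15 m and turn numbers shares of pi/2 rad, none past 1 either way. Its arguments: {"type":"object","properties":{"plan":{"type":"array"},"gripper":{"type":"number"},"force":{"type":"number"}},"required":["plan"]}

```bash
mkdir -p pics; ls; cat > h.py <<'E'
import numpy as np, cv2
from station import env
from scipy.spatial.transform import Rotation as R
def rot(o):
    o=np.array(o,float)
    if o.shape==(3,3): return o
    return (R.from_rotvec(o) if o.size==3 else R.from_quat(o)).as_matrix()
def ray(c,uv):
    K=np.array([[c['fx'],0,c['cx']],[0,c['fy'],c['cy']],[0,0,1.]])
    p=cv2.undistortPoints(np.array(uv,float).reshape(-1,1,2),K,np.array(c['dist_coeffs'],float))[:,0]
    d=np.c_[p[:,0],-p[:,1],-np.ones(len(p))]@rot(c['orientation']).T
    return np.array(c['eye'],float),d
def onz(c,uv,z):
    e,d=ray(c,uv); return e+d*((z-e[2])/d[:,2])[:,None]
def proj(c,P):
    P=np.atleast_2d(np.array(P,float)); K=np.array([[c['fx'],0,c['cx']],[0,c['fy'],c['cy']],[0,0,1.]])
    X=(P-np.array(c['eye']))@rot(c['orientation']); X=X*[1,-1,-1]
    return cv2.projectPoints(X,np.zeros(3),np.zeros(3),K,np.array(c['dist_coeffs'],float))[0][:,0]
def snap(n,f):
    im=env.read_camera(n); cv2.imwrite('pics/'+f,im[:,:,::-1]); return im
E
python3 - <<'E'
from h import *
for n in('top','side'):
    snap(n,n+'0.png'); print(env.get_calibration(n))
print(env.get_obs(),env.nose_length)
E
```

```text
pics
{'fx': 531.676091228195, 'fy': 531.676091228195, 'cx': 319.5783055302668, 'cy': 235.7008907743574, 'dist_coeffs': array([-0.05247157,  0.        ,  0.        ,  0.        ,  0.        ]), 'eye': array([ 360.92487467, -161.6278853 , 1010.1766952 ]), 'orientation': array([ 0.18259603, -0.18803478, -1.57586527])}
{'fx': 550.6863327857124, 'fy': 550.6863327857124, 'cx': 316.69633115993895, 'cy': 237.6947412323906, 'dist_coeffs': array([-0.08367583,  0.        ,  0.        ,  0.        ,  0.        ]), 'eye': array([ 229.07202275, -821.81828181,  977.15519475]), 'orientation': array([ 0.68891865, -0.16393483, -0.42611681])}
{'time': 0.1, 'q': array([ 1.49908703e+00,  3.59297001e-01,  1.11867484e-02, -3.04784067e-04,
       -1.22409714e+00, -2.88117598e-01]), 'qd': array([-0.00031884, -0.00142694,  0.00253745,  0.00015447,  0.0001338 ,
       -0.00148343]), 'tau': array([-1.28266813e-03, -5.84764946e+01,  2.94104898e+01,  6.95451647e+00,
       -3.23611901e-03, -3.61768109e-07]), 'position': array([237.53009067, 631.34410661, 203.28567124]), 'eef_rot': array([ 3.08944500e+00, -5.62074190e-01, -2.08058767e-04]), 'force': array([-0.21612711,  0.41223872,  0.75320564]), 'ft_torque': array([ 0.06794632, -0.02238699, -0.00242949]), 'gripper_force': 0.0, 'gripper_width': 85.41995167863915} 11.0
```

View pics/top0.png

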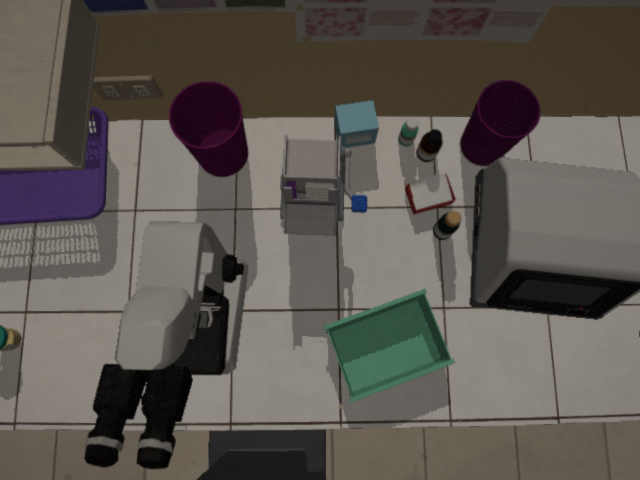

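View pics/side0.png

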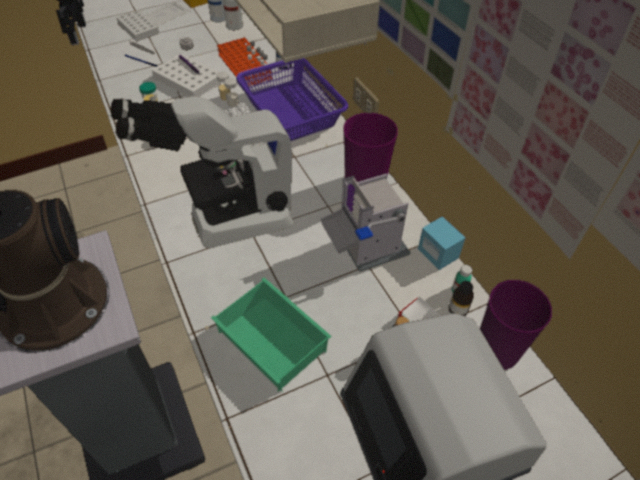

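The top view shows the dispenser near (313,190), blue pad (359,204), tray rim corners about (327,328), (424,292), (452,361), (352,399), stain bottle (452,218) and carton (430,192). The side view shows the tray at about (270,333) and the blue pad at (364,232).

```bash
cat >> h.py <<'E'
def mask(im,lo,hi,roi=None):
    m=cv2.inRange(cv2.cvtColor(im,cv2.COLOR_RGB2HSV),lo,hi)
    if roi: k=np.zeros_like(m); x0,y0,x1,y1=roi; k[y0:y1,x0:x1]=255; m&=k
    cs=cv2.findContours(m,cv2.RETR_EXTERNAL,cv2.CHAIN_APPROX_NONE)[0]
    return m,max(cs,key=cv2.contourArea)
def cen(c): m=cv2.moments(c); return [m['m10']/m['m00'],m['m01']/m['m00']]
def tri(uv1,uv2):
    e1,d1=ray(env.get_calibration('top'),[uv1]);e2,d2=ray(env.get_calibration('side'),[uv2])
    d1,d2=d1[0],d2[0]; s=np.linalg.lstsq(np.c_[d1,-d2],e2-e1,rcond=None)[0]
    a,b=e1+s[0]*d1,e2+s[1]*d2; return (a+b)/2,np.linalg.norm(a-b)
def tray(top):
    m,c=mask(top,(65,80,40),(90,255,255)); 
    P=onz(env.get_calibration('top'),c[:,0],56)
    return m,c,P
E
python3 - <<'E'
from h import *
t=cv2.imread('pics/top0.png')[:,:,::-1].copy(); s=cv2.imread('pics/side0.png')[:,:,::-1].copy()
ct,cs=env.get_calibration('top'),env.get_calibration('side')
b=[]
for im,roi in((t,(330,180,380,230)),(s,(340,210,390,250))):
    m,c=mask(im,(105,120,60),(125,255,255),roi); b.append(cen(c)); print('pad',b[-1],cv2.contourArea(c),cv2.boundingRect(c))
print(tri(*b), onz(ct,[b[0]],168),onz(cs,[b[1]],168))
m,c,P=tray(t); r=cv2.minAreaRect(c); print('px',cv2.boxPoints(r).tolist())
a=cv2.approxPolyDP(c,12,True)[:,0]; print(a.tolist()); print(onz(ct,a,56).round(1).tolist())
print(cv2.minAreaRect(P[:,:2].astype(np.float32)))
m,c=mask(s,(65,80,40),(90,255,255)); a=cv2.approxPolyDP(c,8,True)[:,0]; print('side',a.tolist(),onz(cs,a,56).round(1).tolist())
cv2.imwrite('pics/c1.png',np.hstack([cv2.resize(t[110:250,260:400,::-1],(500,500),interpolation=3)]))
E
```

```text
pad [358.8929146537842, 203.29710144927537] 207.0 (352, 195, 15, 17)
pad [363.67657992565057, 232.7075588599752] 134.5 (356, 227, 17, 13)
(array([ 619.21251717, -232.13523213,  165.02222072]), np.float64(1.7969407799511414)) [[ 617.38635623 -231.68192072  168.        ]] [[ 618.74566887 -234.28440611  168.        ]]
px [[322.8903503417969, 326.0411376953125], [425.7944641113281, 287.45208740234375], [454.0273742675781, 362.73974609375], [351.1232604980469, 401.32879638671875]]
[[424, 290], [324, 326], [351, 401], [453, 362]]
[[486.7, -353.8, 56.0], [425.0, -172.1, 56.0], [295.9, -216.8, 56.0], [358.7, -397.9, 56.0]]
((392.1657409667969, -285.5780029296875), (138.39981079101562, 193.03158569335938), 19.12714195251465)
side [[263, 278], [212, 318], [280, 389], [329, 335]] [[425.1, -172.6, 56.0], [298.2, -219.7, 56.0], [359.9, -413.0, 56.0], [488.3, -351.4, 56.0]]
```

View pics/c1.png

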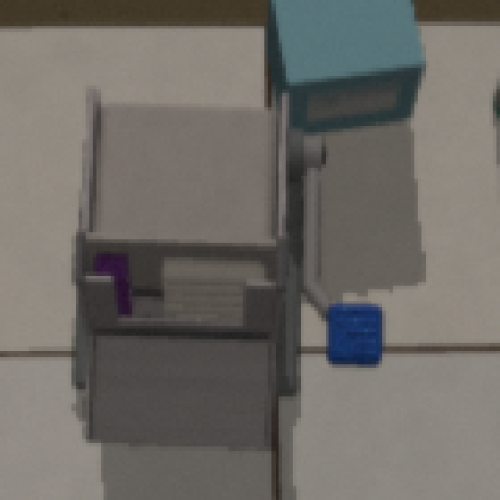

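```bash
cat >> h.py <<'E'
def go(x,y,z,yaw,base=None):
    """shares from the present pose to a tool-down pose with tool x at yaw (deg)"""
    o=env.get_obs(); A=R.from_rotvec(o['eef_rot']); a=np.radians(yaw)
    T=R.from_matrix(np.array([[np.cos(a),np.sin(a),0],[np.sin(a),-np.cos(a),0],[0,0,-1]]))
    p=A.inv().apply(np.array([x,y,z])-o['position'])/150
    w=(A.inv()*T).as_rotvec()/(np.pi/2)
    print('t',round(o['time'],2),o['position'].round(1),'shift',p.round(3).tolist(),'turn',w.round(3).tolist(),'F',o['force'].round(1))
E
python3 - <<'E'
from h import *
ct=env.get_calibration('top')
L=onz(ct,[(284.6,233.2),(336.2,235.2)],77); print(L, np.linalg.norm(L[0]-L[1]),L.mean(0))
d=L[0]-L[1]; yaw=np.arctan2(d[1],d[0])-np.pi/2; print('yaw',np.degrees(yaw))
# pad/top side plates, bottle, box
pad=np.array([618,-232.5])
v=L.mean(0)[:2]-pad; print('lip-pad dir yaw',np.degrees(np.arctan2(v[1],v[0])-np.arctan2(82,-34)),np.linalg.norm(v),np.hypot(82,34))
for y in (yaw,np.arctan2(v[1],v[0])-np.arctan2(82,-34)):
    Rm=np.array([[np.cos(y),-np.sin(y)],[np.sin(y),np.cos(y)]])
    print('origin from pad',pad-Rm@[-25,-82],'from lip',L.mean(0)[:2]-Rm@[-59,0])
print('bottle top',onz(ct,[(453,217)],98),'box',onz(ct,[(430,183)],38))
go(340,481,354,-20); go(450,400,450,-45)
E
```

```text
[[ 590.40374904 -103.23202619   77.        ]
 [ 585.48849542 -196.40341457   77.        ]] 93.30095032617035 [ 587.94612223 -149.81772038   77.        ]
yaw -3.0198376063509897
lip-pad dir yaw -2.545052166302995 87.97496764658649 88.76936408468859
origin from pad [ 647.2851841  -151.93091168] from lip [ 646.86419215 -152.92594128]
origin from pad [ 646.61654495 -151.69100697] from lip [ 646.88792548 -152.43761149]
bottle top [[ 611.19583586 -405.06244342   98.        ]] box [[ 696.30407091 -381.36345715   38.        ]]
t 0.1 [237.5 631.3 203.3] shift [0.993, 0.699, -1.004] turn [0.001, -0.0, -0.007] F [-0.2  0.4  0.8]
t 0.1 [237.5 631.3 203.3] shift [1.869, 0.947, -1.643] turn [0.001, -0.0, 0.271] F [-0.2  0.4  0.8]
```

Request:
drive_tool(
  plan=[
    [[0.3, 0.25, -0.4], [0, 0, 0]],
    [[0.6, 0.5, -0.8], [0, 0, 0]],
    [[0.9, 0.8, -1], [0, 0, 0]],
    [[0.95, 1, -1], [0, 0, 0]],
  ],
  gripper=0,
)

```text
time: 0.6
position: [316.8, 450.5, 351.0]
eef_rot: [-3.09, 0.562, -0.0]
force: [0.4, 0.2, 0.1]
gripper_width: 85.7
gripper_force: 0.0
```

Request:
drive_tool(
  plan=[
    [[0.2, 0.4, -0.3], [0, 0, 0]],
    [[0.4, 0.7, -0.6], [0, 0, 0]],
    [[0.5, 1, -0.7], [0, 0, 0]],
  ],
)

```text
time: 0.98
position: [333.2, 294.0, 451.3]
eef_rot: [-3.09, 0.562, -0.001]
force: [1.1, -0.0, 0.1]
gripper_width: 85.3
gripper_force: 0.0
```

```bash
python3 -c "
from h import *
go(480,230,460,-20);go(480,100,460,-20);print(env.get_obs()['q'])"
```

```text
t 0.97 [333.2 294.  451.3] shift [1.066, 0.055, -0.058] turn [-0.0, -0.0, -0.007] F [ 1.1 -0.   0.1]
t 0.97 [333.2 294.  451.3] shift [1.371, 0.866, -0.058] turn [-0.0, -0.0, -0.007] F [ 1.1 -0.   0.1]
[ 1.16938237e+00 -9.96679409e-02  1.78754329e-02  2.28131573e-04
 -1.68766196e+00  4.16225482e-02]
```

Request:
drive_tool(
  plan=[
    [[0.2, 0.4, 0], [0, 0, 0]],
    [[0.4, 0.75, 0], [0, 0, 0]],
    [[0.6, 1, -0.05], [0, 0, 0]],
  ],
)

```text
time: 1.35
position: [363.6, 121.0, 457.8]
eef_rot: [-3.09, 0.561, -0.001]
force: [2.2, 0.5, 0.7]
gripper_width: 85.6
gripper_force: 0.0
```

Request:
drive_tool(
  plan=[
    [[0.2, 0.4, 0], [0, 0, 0.1]],
    [[0.4, 0.75, 0], [0, 0, 0.2]],
    [[0.6, 1, 0], [0, 0, 0.3]],
  ],
)

```text
time: 1.72
position: [395.2, -51.0, 458.0]
eef_rot: [-2.87, 1.275, -0.002]
force: [0.8, 1.6, 0.2]
gripper_width: 85.3
gripper_force: 0.0
```

```bash
python3 -c "
from h import *
go(390,-160,400,-71);go(334.5,-305.6,300,-71);print(env.get_obs()['q'])"
```

```text
t 1.73 [395.2 -51.  458. ] shift [0.516, 0.513, 0.386] turn [-0.001, -0.0, 0.256] F [0.8 1.6 0.2]
t 1.73 [395.2 -51.  458. ] shift [0.988, 1.44, 1.052] turn [-0.001, -0.0, 0.256] F [0.8 1.6 0.2]
[ 3.73805601e-01 -1.83721713e-01 -3.58872187e-02 -1.11892765e-04
 -1.71696300e+00  3.60487382e-01]
```

Request:
drive_tool(
  plan=[
    [[0.25, 0.35, 0], [0, 0, 0.1]],
    [[0.5, 0.7, 0], [0, 0, 0.2]],
    [[0.7, 1, 0.3], [0, 0, 0.26]],
    [[0.7, 1, 0.7], [0, 0, 0.26]],
    [[0.7, 1, 1], [0, 0, 0.26]],
  ],
)

```text
time: 2.35
position: [354.4, -228.1, 305.0]
eef_rot: [2.555, -1.828, -0.002]
force: [0.8, -0.2, 0.2]
gripper_width: 85.7
gripper_force: 0.0
```

```bash
python3 -c "
from h import *
go(334.5,-305.6,140,-70.9);go(334.5,-305.6,36,-70.9);print(env.get_obs()['q'])"
```

```text
t 2.35 [ 354.4 -228.1  305. ] shift [0.447, 0.291, 1.1] turn [0.001, 0.001, -0.003] F [ 0.8 -0.2  0.2]
t 2.35 [ 354.4 -228.1  305. ] shift [0.448, 0.29, 1.793] turn [0.001, 0.001, -0.003] F [ 0.8 -0.2  0.2]
[-1.00142952e-01 -1.31379158e-01 -3.25875257e-01 -5.84402405e-04
 -1.37770482e+00  4.28748243e-01]
```

Request:
drive_tool(
  plan=[
    [[0.15, 0.1, 0.3], [0, 0, 0]],
    [[0.3, 0.2, 0.6], [0, 0, 0]],
    [[0.45, 0.29, 1], [0, 0, 0]],
    [[0.45, 0.29, 1], [0, 0, 0]],
  ],
)

```text
time: 2.85
position: [333.3, -305.0, 153.5]
eef_rot: [2.554, -1.827, -0.013]
force: [0.8, 0.7, 0.6]
gripper_width: 85.6
gripper_force: 0.0
```

```bash
python3 -c "
from h import *
go(334.5,-305.6,37,-70.9)
t=snap('top','top1.png');s=snap('side','s1.png')
cv2.imwrite('pics/c2.png',cv2.resize(s[230:430,150:400,::-1],(750,600)))"
```

```text
t 2.85 [ 333.3 -305.   153.5] shift [0.011, -0.011, 0.777] turn [0.004, 0.004, -0.003] F [0.8 0.7 0.6]
```

View pics/c2.png

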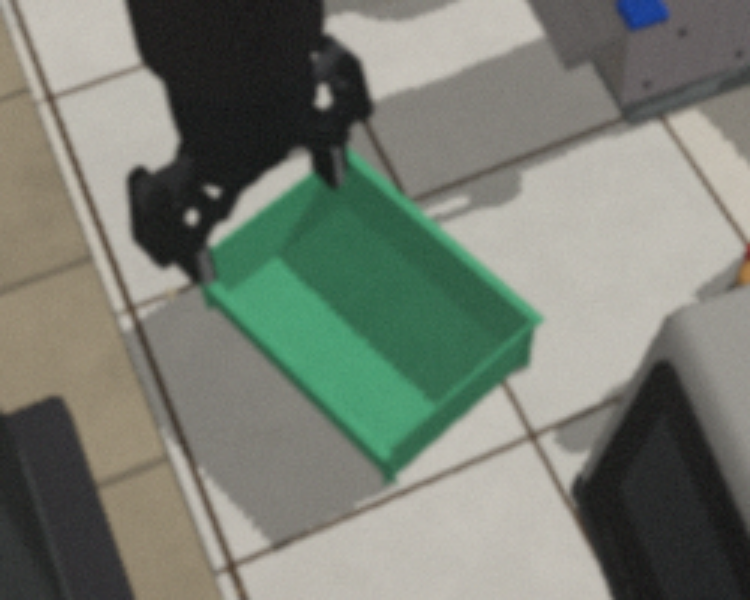

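Crop shows the open fingers (at ~(205,270) and (335,170)) hanging over the tray's near wall, as intended. Descend.

Request:
drive_tool(
  plan=[
    [[0, 0, 0.3], [0, 0, 0]],
    [[0, 0, 0.55], [0, 0, 0]],
    [[0, 0, 0.77], [0, 0, 0]],
    [[0.01, 0, 0.77], [0, 0, 0]],
  ],
)

```text
time: 3.45
position: [337.4, -306.2, 42.2]
eef_rot: [2.558, -1.823, -0.002]
force: [0.7, -0.2, 0.9]
gripper_width: 85.4
gripper_force: 0.0
```

Request:
drive_tool(
  plan=[
    [[0, 0, 0], [0, 0, 0]],
    [[0, 0, 0], [0, 0, 0]],
    [[0, 0, 0], [0, 0, 0]],
    [[0, 0, 0], [0, 0, 0]],
    [[0, 0, 0], [0, 0, 0]],
  ],
  gripper=1,
  force=30,
)

```text
time: 4.08
position: [337.2, -306.8, 42.2]
eef_rot: [-2.557, 1.825, -0.0]
force: [1.0, -0.1, -0.7]
gripper_width: 0.1
gripper_force: 0.0
```

Request:
drive_tool(
  plan=[
    [[0, 0, 0], [0, 0, 0]],
    [[0, 0, 0], [0, 0, 0]],
    [[0, 0, 0], [0, 0, 0]],
  ],
)

```text
time: 4.45
position: [337.1, -306.8, 42.0]
eef_rot: [2.557, -1.825, -0.0]
force: [-0.4, 0.4, -0.7]
gripper_width: -0.2
gripper_force: 0.0
```

```bash
python3 -c "
from h import *
go(500,-145,36,-92.7)
t=snap('top','top2.png')
m,c,P=tray(t); print(cv2.minAreaRect(P[:,:2].astype(np.float32)))
print(onz(env.get_calibration('top'),cv2.approxPolyDP(c,10,True)[:,0],56))
"
```

```text
t 4.45 [ 337.1 -306.8   42. ] shift [-0.666, -1.378, 0.04] turn [0.0, 0.0, 0.241] F [-0.4  0.4 -0.7]
((462.991455078125, -322.1563720703125), (129.0324249267578, 63.98775863647461), 72.77303314208984)
[[ 414.83337897 -374.77051371   56.        ]
 [ 486.6788897  -353.79169946   56.        ]
 [ 452.21712432 -251.26918447   56.        ]]
```

```bash
python3 -c "
from h import *
s=snap('side','s2.png'); t=cv2.imread('pics/top2.png')
cv2.imwrite('pics/c3.png',np.hstack([cv2.resize(s[230:430,180:360,::-1],(400,444)),cv2.resize(t[250:450,280:460],(400,444))]))"
```

```text
(no output)
```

View pics/c3.png

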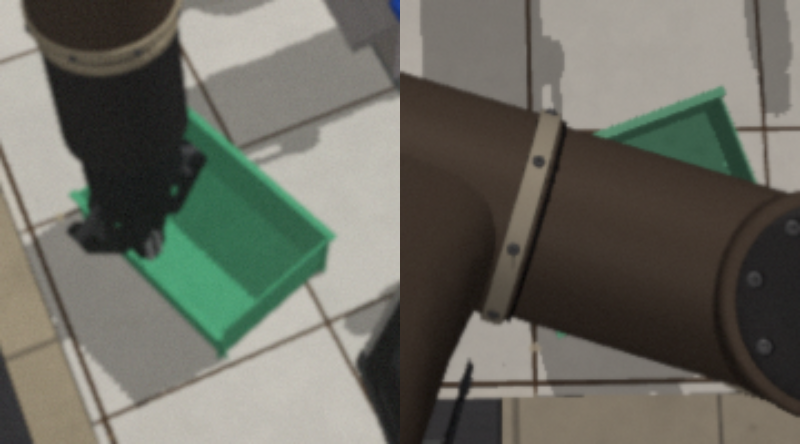

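```bash
python3 -c "
from h import *
cs=env.get_calibration('side');o=env.get_obs();p=o['position']
print('tip at shown px',proj(cs,[p+[0,0,-11]]), 'grasp',proj(cs,[p+[0,0,8]]),'near wall mid',proj(cs,[[334.5,-305.6,56],[334.5,-305.6,0]]))
s=cv2.imread('pics/s2.png')[:,:,::-1].copy(); m,c=mask(s,(65,80,40),(90,255,255)); a=cv2.approxPolyDP(c,5,True)[:,0]
print(a.tolist())
cs0=onz(cs,[(279,389),(281,387),(213,318),(329,336)],56);print(cs0)
i=s[230:430,180:360,::-1]; cv2.imwrite('pics/c4.png',cv2.resize(i[60:160,10:130],(720,600),interpolation=2))
"
```

```text
tip at shown px [[247.79783174 352.6374701 ]] grasp [[246.88862767 347.78915475]] near wall mid [[245.05625614 346.26743195]
 [247.75179548 360.29561817]]
[[264, 279], [262, 291], [272, 303], [253, 329], [253, 342], [236, 345], [280, 389], [325, 350], [329, 335]]
[[ 358.29875081 -412.25862386   56.        ]
 [ 363.06175762 -410.2446326    56.        ]
 [ 300.00736725 -220.56273992   56.        ]
 [ 487.34741219 -353.31610568   56.        ]]
```

View pics/c4.png

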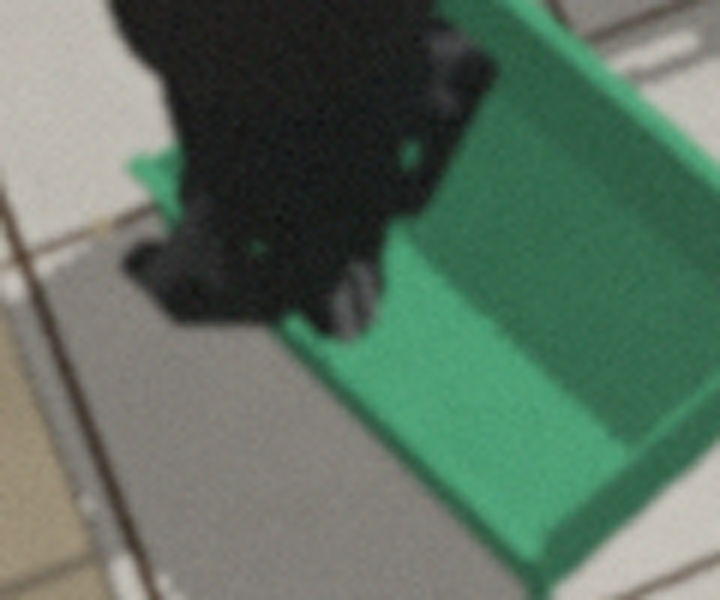

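The crop shows the shut fingertip ending at side pixel (248,346), above the rim line, about 7 px higher than expected. So the fingers probably closed just over the rim. I'll open, go lower and regrasp.

Request:
drive_tool(
  plan=[
    [[0, 0, 0], [0, 0, 0]],
    [[0, 0, 0], [0, 0, 0]],
    [[0, 0, 0], [0, 0, 0]],
    [[0, 0, 0], [0, 0, 0]],
  ],
  gripper=0,
)

```text
time: 5.05
position: [337.2, -306.7, 42.1]
eef_rot: [-2.557, 1.825, -0.0]
force: [-0.3, -1.4, 0.1]
gripper_width: 72.3
gripper_force: 0.0
```

Request:
drive_tool(
  plan=[
    [[0, 0, 0], [0, 0, 0]],
    [[0, 0, 0.07], [0, 0, 0]],
    [[0, 0, 0.14], [0, 0, 0]],
    [[0, 0, 0.14], [0, 0, 0]],
  ],
)

```text
time: 5.55
position: [336.2, -306.4, 19.8]
eef_rot: [2.557, -1.825, -0.004]
force: [-0.5, 0.3, 0.6]
gripper_width: 85.4
gripper_force: 0.0
```

Request:
drive_tool(
  plan=[
    [[0, 0, 0], [0, 0, 0]],
    [[0, 0, 0], [0, 0, 0]],
    [[0, 0, 0], [0, 0, 0]],
    [[0, 0, 0], [0, 0, 0]],
    [[0, 0, 0], [0, 0, 0]],
  ],
  gripper=1,
)

```text
time: 6.18
position: [337.1, -306.8, 21.2]
eef_rot: [-2.557, 1.825, -0.0]
force: [-1.3, 0.6, 1.5]
gripper_width: 1.3
gripper_force: 29.7
```

```bash
python3 -c "
from h import *
go(500,-145,36,-92.7)
cs=env.get_calibration('side');print(onz(cs,[(248.3,345.8)],31))
s=snap('side','s3.png')
m,c=mask(s,(65,80,40),(90,255,255)); a=cv2.approxPolyDP(c,5,True)[:,0]
print(a.tolist())
cv2.imwrite('pics/c5.png',cv2.resize(s[290:390,190:310,::-1],(720,600),interpolation=2))
"
```

```text
t 6.17 [ 337.1 -306.8   21.2] shift [-0.666, -1.378, -0.099] turn [-0.0, -0.0, 0.241] F [-1.3  0.6  1.5]
[[ 343.42295122 -293.30310776   31.        ]]
[[263, 277], [264, 298], [273, 308], [248, 354], [282, 387], [326, 349], [331, 334]]
```

View pics/c5.png

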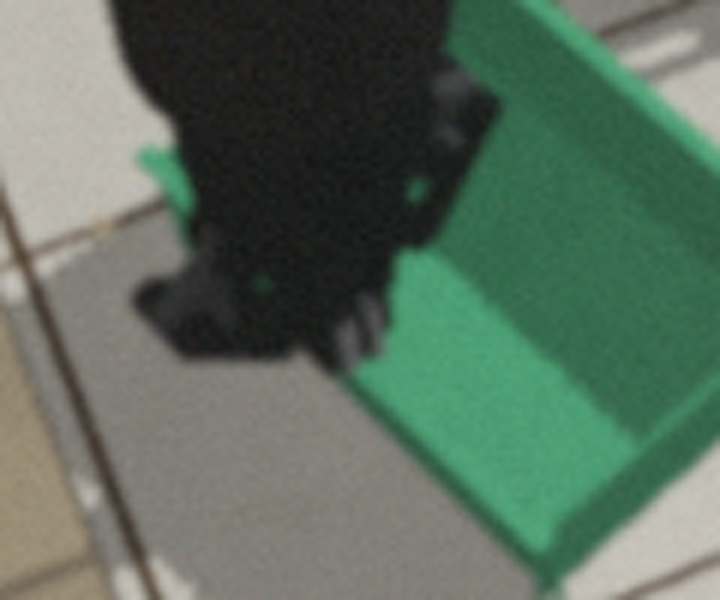

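The crop shows the fingertips at about pixel (249,351), level with the rim line and pinching only its top edge. The fingers still sit higher than the nominal pose, so I'll open and go lower.

Request:
drive_tool(
  plan=[
    [[0, 0, 0], [0, 0, 0]],
    [[0, 0, 0], [0, 0, 0]],
    [[0, 0, 0], [0, 0, 0]],
    [[0, 0, 0], [0, 0, 0]],
    [[0, 0, 0], [0, 0, 0]],
  ],
  gripper=0,
)

```text
time: 6.85
position: [337.2, -306.8, 21.1]
eef_rot: [2.557, -1.825, -0.0]
force: [-0.4, 0.8, 0.4]
gripper_width: 85.4
gripper_force: 0.0
```

Request:
drive_tool(
  plan=[
    [[0, 0, 0.02], [0, 0, 0]],
    [[0, 0, 0.04], [0, 0, 0]],
    [[0, 0, 0.06], [0, 0, 0]],
    [[0, 0, 0.06], [0, 0, 0]],
  ],
)

```text
time: 7.35
position: [336.9, -306.7, 11.7]
eef_rot: [2.557, -1.825, -0.001]
force: [0.8, 0.0, -0.0]
gripper_width: 85.4
gripper_force: 0.0
```

Request:
drive_tool(
  plan=[
    [[0, 0, 0], [0, 0, 0]],
    [[0, 0, 0], [0, 0, 0]],
    [[0, 0, 0], [0, 0, 0]],
    [[0, 0, 0], [0, 0, 0]],
    [[0, 0, 0], [0, 0, 0]],
  ],
  gripper=1,
)

```text
time: 7.98
position: [337.2, -306.8, 12.2]
eef_rot: [2.557, -1.825, 0.0]
force: [-1.2, 0.7, 2.6]
gripper_width: 2.2
gripper_force: 29.8
```

```bash
python3 -c "
from h import *
go(500,-145,36,-92.7)
cs=env.get_calibration('side');o=env.get_obs()['position'];print(proj(cs,[o+[0,0,-11],o+[0,0,8]]))
s=snap('side','s4.png')
m,c=mask(s,(65,80,40),(90,255,255)); a=cv2.approxPolyDP(c,5,True)[:,0]
print(a.tolist())
cv2.imwrite('pics/c6.png',cv2.resize(s[290:390,190:310,::-1],(720,600),interpolation=2))
"
```

```text
t 7.97 [ 337.2 -306.8   12.2] shift [-0.667, -1.377, -0.159] turn [-0.0, -0.0, 0.241] F [-1.2  0.7  2.6]
[[249.18436273 359.98345551]
 [248.31298069 355.34623919]]
[[264, 277], [264, 300], [273, 311], [249, 353], [281, 388], [326, 349], [331, 334]]
```

View pics/c6.png

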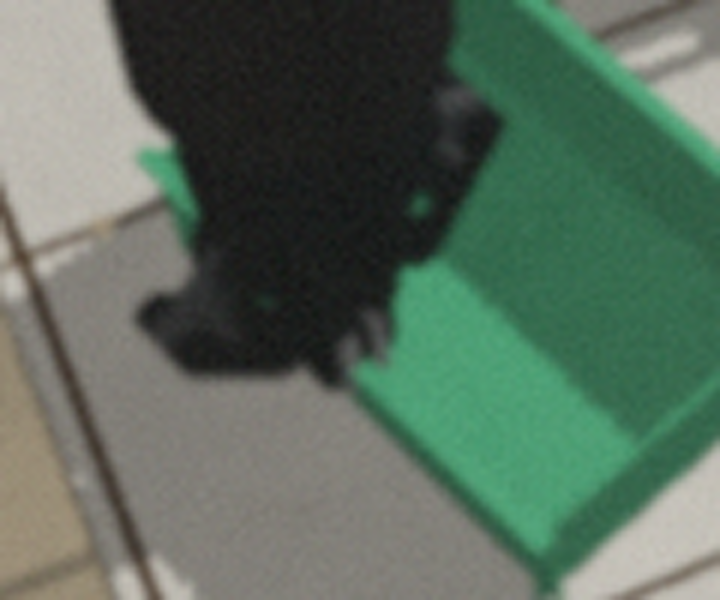

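The crop shows the rim running between the fingertips (outer one at pixel (245,354), inner one at (252,350)), so the wall is held. Lift slightly, then check.

Request:
drive_tool(
  plan=[
    [[0, 0, -0.03], [0, 0, 0]],
    [[0, 0, -0.06], [0, 0, 0]],
    [[-0.1, -0.1, -0.06], [0, 0, 0.03]],
    [[-0.2, -0.2, -0.06], [0, 0, 0.06]],
  ],
  force=50,
)

```text
time: 8.52
position: [355.4, -268.3, 21.2]
eef_rot: [2.466, -1.946, -0.001]
force: [0.6, -0.3, 1.4]
gripper_width: 0.7
gripper_force: 48.4
```

```bash
python3 -c "
from h import *
s=snap('side','s5.png')
go(490,-144.5,20,-92.7)
m,c=mask(s,(65,80,40),(90,255,255)); a=cv2.approxPolyDP(c,5,True)[:,0]
print(a.tolist(),onz(env.get_calibration('side'),a,60).round(0).tolist(),env.get_obs()['gripper_width'],env.get_obs()['gripper_force'])
"
```

```text
t 8.57 [ 356.2 -267.2   21.3] shift [-0.59, -1.056, 0.009] turn [0.0, 0.0, 0.178] F [ 1.5  1.4 -0.6]
[[273, 263], [263, 283], [272, 284], [274, 294], [248, 333], [277, 369], [325, 338], [331, 322]] [[458.0, -148.0, 60.0], [419.0, -187.0, 60.0], [435.0, -197.0, 60.0], [429.0, -222.0, 60.0], [349.0, -283.0, 60.0], [370.0, -376.0, 60.0], [477.0, -356.0, 60.0], [504.0, -329.0, 60.0]] 0.9506678746369684 48.379899859428406
```

Request:
drive_tool(
  plan=[
    [[-0.12, -0.2, 0], [0, 0, 0.045]],
    [[-0.24, -0.4, 0], [0, 0, 0.09]],
    [[-0.36, -0.6, 0], [0, 0, 0.135]],
    [[-0.48, -0.8, 0], [0, 0, 0.178]],
    [[-0.54, -0.9, 0.02], [0, 0, 0.178]],
  ],
)

```text
time: 9.2
position: [468.9, -157.4, 18.3]
eef_rot: [2.175, -2.267, 0.0]
force: [-0.8, -1.9, 2.8]
gripper_width: 1.0
gripper_force: 50.4
```

```bash
cat > look.py <<'E'
from h import *
import sys
o=env.get_obs(); t=snap('top',sys.argv[1]+'t.png'); s=snap('side',sys.argv[1]+'s.png')
cs=env.get_calibration('side'); ct=env.get_calibration('top')
for im,c_ in((s,cs),(t,ct)):
    m,c=mask(im,(65,80,40),(90,255,255)); a=cv2.approxPolyDP(c,5,True)[:,0]
    print(a.tolist(),onz(c_,a,56).round(0)[:,:2].tolist())
print(o['gripper_width'],o['gripper_force'])
E
python3 look.py a; python3 -c "
from h import *
go(502,-145,13,-92.7)"
```

```text
[[320, 216], [296, 223], [309, 237], [288, 256], [286, 269], [279, 268], [296, 309], [349, 293], [356, 278]] [[607.0, -67.0], [549.0, -63.0], [558.0, -113.0], [495.0, -142.0], [477.0, -172.0], [465.0, -163.0], [456.0, -271.0], [568.0, -282.0], [599.0, -255.0]]
[[355, 232], [361, 263], [342, 305], [363, 307], [369, 233]] [[596.0, -232.0], [538.0, -241.0], [462.0, -205.0], [458.0, -242.0], [594.0, -258.0]]
0.9593787218688794 50.35999670159072
t 9.3 [ 469.3 -157.5   18. ] shift [-0.092, -0.214, 0.034] turn [-0.001, -0.0, 0.005] F [ 1.1 -0.2  2.6]
```

Request:
drive_tool(
  plan=[
    [[-0.03, -0.02, 0.02], [0, 0, 0]],
    [[-0.06, -0.05, 0.035], [0, 0, 0]],
    [[-0.08, -0.1, 0.035], [0, 0, 0]],
    [[-0.08, -0.15, 0.035], [0, 0, 0]],
    [[-0.08, -0.18, 0.035], [0, 0, 0]],
  ],
)

```text
time: 9.93
position: [494.7, -147.8, 12.8]
eef_rot: [2.173, -2.268, -0.001]
force: [-4.2, 0.5, 6.3]
gripper_width: 1.2
gripper_force: 60.8
```

Request:
drive_tool(
  plan=[
    [[0, -0.01, 0], [0, 0, 0]],
    [[0, -0.02, 0], [0, 0, 0]],
    [[0, -0.03, 0], [0, 0, 0]],
  ],
)

```text
time: 10.3
position: [498.8, -148.0, 12.7]
eef_rot: [2.172, -2.268, -0.001]
force: [-3.4, -0.5, 6.6]
gripper_width: 0.8
gripper_force: 60.8
```

```bash
python3 look.py b; python3 -c "
from h import *
go(502,-145,13,-92.7)"
```

```text
[[329, 209], [308, 217], [320, 232], [299, 249], [297, 263], [291, 262], [308, 302], [359, 285], [366, 271], [353, 248], [335, 250], [320, 223]] [[635.0, -56.0], [581.0, -58.0], [586.0, -110.0], [524.0, -134.0], [505.0, -167.0], [494.0, -159.0], [484.0, -266.0], [596.0, -273.0], [626.0, -248.0], [631.0, -181.0], [593.0, -170.0], [598.0, -86.0]]
[[363, 217], [350, 217], [348, 261], [332, 288], [362, 289]] [[625.0, -248.0], [625.0, -224.0], [542.0, -218.0], [493.0, -188.0], [490.0, -242.0]]
0.7869847186697304 60.805623495281594
t 10.4 [ 499.  -148.    12.8] shift [-0.021, -0.019, -0.001] turn [0.001, -0.0, 0.003] F [-2.6 -0.9  5.7]
```

Request:
drive_tool(
  plan=[
    [[0, -0.01, 0], [0, 0, 0]],
    [[0, -0.02, 0], [0, 0, 0]],
    [[0, -0.02, 0], [0, 0, 0]],
  ],
)

```text
time: 10.78
position: [502.1, -148.2, 12.8]
eef_rot: [2.173, -2.268, -0.001]
force: [-2.9, 0.4, 5.4]
gripper_width: 1.1
gripper_force: 60.6
```

```bash
python3 look.py c
```

```text
[[331, 209], [310, 217], [322, 230], [292, 262], [309, 301], [361, 284], [368, 269], [354, 248], [334, 248], [320, 222]] [[639.0, -58.0], [585.0, -60.0], [593.0, -106.0], [496.0, -160.0], [487.0, -265.0], [601.0, -273.0], [632.0, -245.0], [633.0, -182.0], [594.0, -164.0], [599.0, -83.0]]
[[362, 215], [350, 215], [348, 259], [332, 287], [362, 287]] [[629.0, -246.0], [629.0, -224.0], [546.0, -218.0], [494.0, -188.0], [494.0, -242.0]]
1.1381433839871216 60.600646706297994
```

Request:
drive_tool(
  plan=[
    [[0, -0.01, 0], [0, 0, 0]],
    [[0, -0.02, 0], [0, 0, 0]],
    [[0, -0.02, 0], [0, 0, 0]],
  ],
)

```text
time: 11.25
position: [505.1, -148.3, 12.8]
eef_rot: [2.173, -2.268, -0.001]
force: [-2.7, 0.3, 4.4]
gripper_width: 1.1
gripper_force: 60.6
```

```bash
python3 look.py d
```

```text
[[324, 230], [303, 247], [300, 262], [293, 261], [310, 301], [362, 284], [369, 270], [355, 247], [339, 254]] [[597.0, -108.0], [534.0, -133.0], [511.0, -167.0], [499.0, -158.0], [489.0, -265.0], [603.0, -273.0], [633.0, -248.0], [636.0, -181.0], [596.0, -183.0]]
[[363, 213], [350, 214], [348, 257], [332, 285], [362, 286]] [[633.0, -248.0], [631.0, -224.0], [549.0, -218.0], [498.0, -188.0], [496.0, -242.0]]
1.072759040293416 60.585699090734124
```

Request:
drive_tool(
  plan=[
    [[0, -0.01, 0], [0, 0, 0]],
    [[0, -0.02, 0], [0, 0, 0]],
    [[0, -0.02, 0], [0, 0, 0]],
  ],
)

```text
time: 11.72
position: [507.8, -148.4, 12.7]
eef_rot: [2.173, -2.268, -0.001]
force: [-3.7, -0.4, 5.1]
gripper_width: 1.0
gripper_force: 60.8
```

```bash
python3 look.py e
```

```text
[[325, 231], [295, 261], [313, 301], [363, 283], [370, 269], [354, 247], [338, 253]] [[597.0, -112.0], [503.0, -160.0], [494.0, -268.0], [606.0, -272.0], [636.0, -247.0], [634.0, -180.0], [595.0, -180.0]]
[[363, 213], [351, 212], [348, 255], [332, 284], [362, 284]] [[633.0, -248.0], [635.0, -226.0], [553.0, -218.0], [500.0, -188.0], [499.0, -242.0]]
1.018670943308139 60.8139949478209
```

Request:
drive_tool(
  plan=[
    [[0, -0.01, 0], [0, 0, 0]],
    [[0, -0.02, 0], [0, 0, 0]],
    [[0, -0.02, 0], [0, 0, 0]],
  ],
)

```text
time: 12.2
position: [508.0, -148.4, 12.2]
eef_rot: [2.169, -2.267, -0.007]
force: [-9.4, 3.1, 9.8]
gripper_width: 1.1
gripper_force: 63.9
```

```bash
python3 look.py f
```

```text
[[325, 231], [294, 261], [312, 301], [363, 283], [370, 269], [355, 247], [339, 254]] [[597.0, -112.0], [501.0, -159.0], [492.0, -267.0], [606.0, -272.0], [636.0, -247.0], [636.0, -181.0], [596.0, -183.0]]
[[363, 213], [351, 211], [348, 253], [333, 284], [362, 284]] [[633.0, -248.0], [637.0, -226.0], [557.0, -218.0], [500.0, -190.0], [499.0, -242.0]]
1.076917782546282 63.931117864340195
```

Contact: the force rises to 9 N and the TCP stalls at x=508. Release and rise.

Request:
drive_tool(
  plan=[
    [[0, 0.03, 0], [0, 0, 0]],
    [[0, 0.03, 0], [0, 0, 0]],
    [[0, 0.03, 0], [0, 0, 0]],
    [[0, 0.03, 0], [0, 0, 0]],
    [[0, 0.03, 0], [0, 0, 0]],
  ],
  gripper=0,
)

```text
time: 12.92
position: [507.6, -147.8, 12.8]
eef_rot: [-2.174, 2.268, -0.0]
force: [0.3, 0.5, -0.2]
gripper_width: 85.1
gripper_force: 0.0
```

Request:
drive_tool(
  plan=[
    [[0, 0, -0.25], [0, 0, 0]],
    [[0, 0, -0.6], [0, 0, 0]],
    [[0, 0, -1], [0, 0, 0]],
    [[0, 0, -1], [0, 0, 0]],
  ],
)

```text
time: 13.42
position: [510.7, -148.0, 168.1]
eef_rot: [-2.17, 2.263, -0.011]
force: [0.1, 0.8, -0.8]
gripper_width: 85.3
gripper_force: 0.0
```

Request:
drive_tool(
  plan=[
    [[0.2, 0, -0.3], [0, 0, 0]],
    [[0.5, -0.1, -0.5], [0, 0, 0]],
    [[0.5, -0.2, -0.5], [0, 0, 0]],
  ],
  gripper=1,
)

```text
time: 13.8
position: [535.4, -226.5, 239.9]
eef_rot: [-2.17, 2.269, -0.005]
force: [0.3, -0.2, -0.9]
gripper_width: 32.2
gripper_force: 0.0
```

```bash
python3 look.py g; python3 -c "
from h import *
go(618,-233,200,-92.7)
t=cv2.imread('pics/gt.png');s=cv2.imread('pics/gs.png')
cv2.imwrite('pics/c7.png',np.hstack([cv2.resize(t[150:350,250:450],(400,400)),cv2.resize(s[170:320,270:420],(400,400))]))
print([onz(env.get_calibration('side'),[cen(mask(s[:,:,::-1].copy(),(105,120,60),(125,255,255),(340,210,390,250))[1])],168)])"
```

```text
[[333, 208], [277, 225], [312, 301], [363, 283], [370, 270], [355, 247], [335, 250], [319, 219]] [[645.0, -57.0], [508.0, -50.0], [492.0, -267.0], [606.0, -272.0], [635.0, -249.0], [636.0, -181.0], [593.0, -170.0], [601.0, -74.0]]
[[261, 209], [257, 281], [362, 284], [354, 239], [338, 216], [335, 236], [285, 235], [283, 210]] [[643.0, -58.0], [507.0, -52.0], [499.0, -242.0], [583.0, -230.0], [627.0, -201.0], [589.0, -195.0], [592.0, -103.0], [640.0, -99.0]]
32.17291002427943 0.0
t 13.9 [ 534.8 -224.2  236.4] shift [0.034, -0.557, 0.242] turn [0.001, 0.0, 0.002] F [-0.4 -0.2 -1. ]
[array([[ 618.54002448, -234.3969122 ,  168.        ]])]
```

View pics/c7.png

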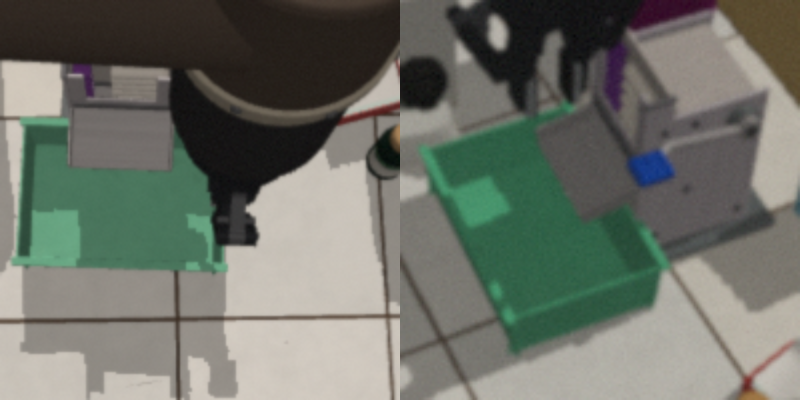

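The crop shows the tray against the dispenser with the spout over it, the pad at side pixel (363,233) and the fingertips at about (327,207).

```bash
python3 -c "
from h import *
cs,ct=env.get_calibration('side'),env.get_calibration('top');o=env.get_obs()['position'];
for dz in(-11,5,20,35): print(dz,proj(cs,[o+[0,0,dz]]),proj(ct,[o+[0,0,dz]]))
print(tri((369,262),(327,207)))"
```

```text
-11 [[323.04515026 223.27411145]] [[358.43544486 244.57306072]]
5 [[323.18718903 217.37825097]] [[359.22254759 242.22964286]]
20 [[323.32341797 211.71904602]] [[359.9891063  239.94711819]]
35 [[323.46271029 205.92800832]] [[360.78501327 237.57692134]]
(array([ 514.70695746, -238.4584926 ,  284.29591088]), np.float64(36.5253981263495))
```

Request:
drive_tool(
  plan=[
    [[0.03, -0.3, 0], [0, 0, 0]],
    [[0.04, -0.56, 0], [0, 0, 0]],
    [[0.04, -0.56, 0.15], [0, 0, 0]],
    [[0.04, -0.56, 0.15], [0, 0, 0]],
  ],
  gripper=1,
)

```text
time: 14.4
position: [616.1, -232.2, 211.5]
eef_rot: [2.172, -2.265, -0.009]
force: [-0.5, -0.5, 0.6]
gripper_width: 0.0
gripper_force: 0.0
```

```bash
python3 -c "
from h import *
t=snap('top','ht.png');s=snap('side','hs.png')
cs,ct=env.get_calibration('side'),env.get_calibration('top');o=env.get_obs()['position'];print(o)
for dz in(-11,5,20,35): print(dz,proj(cs,[o+[0,0,dz]]),proj(ct,[o+[0,0,dz]]))
go(618,-233,200,-92.7)
cv2.imwrite('pics/c8.png',np.hstack([cv2.resize(t[170:270,300:400,::-1],(400,400)),cv2.resize(s[170:270,315:415,::-1],(400,400))]))"
```

```text
[ 617.32989803 -233.01944613  214.92576807]
-11 [[364.06868619 220.10460351]] [[361.40020119 196.70474569]]
5 [[364.68871578 214.37467035]] [[362.20237252 193.57966155]]
20 [[365.28256123 208.87944917]] [[362.98200203 190.54193367]]
35 [[365.88892895 203.2609785 ]] [[363.78980609 187.39394646]]
t 14.5 [ 617.3 -233.   214.9] shift [-0.0, -0.005, 0.099] turn [0.001, -0.0, 0.003] F [ 0.1 -0.4  1.4]
```

View pics/c8.png

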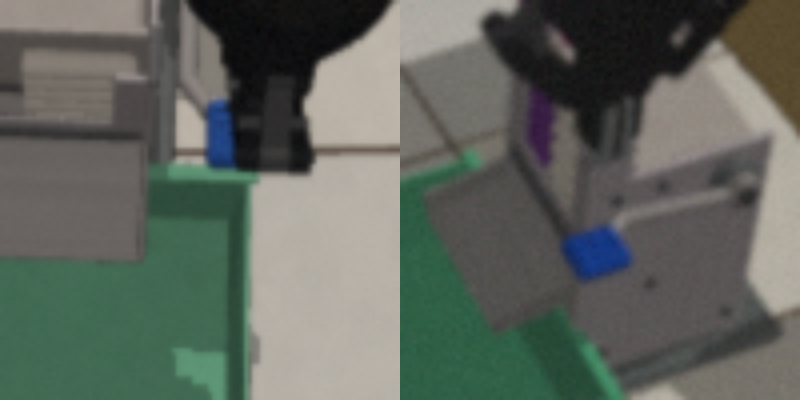

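The side crop shows the shut fingertip at pixel (367,209), above the blue pad at (364,232). The finger stands about 30 mm higher than the nominal pose, but laterally it is over the pad. I'll descend and watch the force.

Request:
drive_tool(
  plan=[
    [[0, 0, 0.15], [0, 0, 0]],
    [[0, 0, 0.23], [0, 0, 0]],
    [[0, 0, 0.23], [0, 0, 0]],
  ],
)

```text
time: 14.88
position: [617.3, -233.5, 180.6]
eef_rot: [2.173, -2.267, -0.001]
force: [0.4, 0.4, 0.7]
gripper_width: 0.4
gripper_force: 0.0
```

Request:
drive_tool(
  plan=[
    [[0, 0, 0.04], [0, 0, 0]],
    [[0, 0, 0.08], [0, 0, 0]],
    [[0, 0, 0.12], [0, 0, 0]],
    [[0, 0, 0.12], [0, 0, 0]],
  ],
)

```text
time: 15.38
position: [617.5, -233.6, 162.1]
eef_rot: [2.173, -2.268, -0.001]
force: [0.9, 0.3, -0.2]
gripper_width: -0.1
gripper_force: 0.0
```

Request:
drive_tool(
  plan=[
    [[0, 0, 0.03], [0, 0, 0]],
    [[0, 0, 0.06], [0, 0, 0]],
    [[0, 0, 0.06], [0, 0, 0]],
  ],
)

```text
time: 15.75
position: [617.6, -233.5, 153.3]
eef_rot: [2.173, -2.268, -0.001]
force: [-0.4, -0.1, -0.9]
gripper_width: 0.2
gripper_force: 0.0
```

Request:
drive_tool(
  plan=[
    [[0, 0, 0.03], [0, 0, 0]],
    [[0, 0, 0.06], [0, 0, 0]],
    [[0, 0, 0.06], [0, 0, 0]],
  ],
)

```text
time: 16.12
position: [617.6, -233.5, 144.3]
eef_rot: [2.173, -2.268, -0.001]
force: [-0.5, 0.1, -0.7]
gripper_width: -0.2
gripper_force: 0.0
```

```bash
cat > pad.py <<'E'
from h import *
s=snap('side','p.png'); m,c=mask(s,(105,120,60),(125,255,255),(335,205,390,265)); print(cen(c),cv2.boundingRect(c),cv2.contourArea(c),env.get_obs()['position'].round(1),env.get_obs()['force'].round(1))
E
python3 pad.py
```

```text
[363.0047961630695, 234.6978417266187] (356, 229, 17, 11) 69.5 [ 617.7 -233.6  144.5] [-0.7  0.7 -0.6]
```

Request:
drive_tool(
  plan=[
    [[0, 0, 0.02], [0, 0, 0]],
    [[0, 0, 0.04], [0, 0, 0]],
    [[0, 0, 0.04], [0, 0, 0]],
  ],
)

```text
time: 16.55
position: [617.7, -233.6, 138.8]
eef_rot: [2.174, -2.268, -0.0]
force: [-2.4, 0.8, 2.3]
gripper_width: 0.1
gripper_force: 1.5
```

```bash
python3 pad.py
```

```text
[362.2897196261682, 235.7570093457944] (355, 230, 18, 11) 53.5 [ 617.7 -233.7  139. ] [-2.3  0.   3.1]
```

Request:
drive_tool(
  plan=[
    [[0, 0, 0.05], [0, 0, 0]],
    [[0, 0, 0.1], [0, 0, 0]],
    [[0, 0, 0.14], [0, 0, 0]],
    [[0, 0, 0.14], [0, 0, 0]],
  ],
)

```text
time: 17.1
position: [616.8, -233.9, 118.8]
eef_rot: [2.173, -2.267, -0.001]
force: [-6.6, 2.8, 9.1]
gripper_width: 0.4
gripper_force: 5.2
```

Request:
drive_tool(
  plan=[
    [[0, 0, 0.01], [0, 0, 0]],
    [[0, 0, 0.02], [0, 0, 0]],
    [[0, 0, 0.02], [0, 0, 0]],
  ],
)

```text
time: 17.48
position: [617.0, -234.0, 118.0]
eef_rot: [2.174, -2.267, 0.001]
force: [-11.4, 5.1, 21.6]
gripper_width: 0.1
gripper_force: 11.9
```

Request:
drive_tool(
  plan=[
    [[0, 0, -0.1], [0, 0, 0]],
    [[0, 0, -0.25], [0, 0, 0]],
    [[0, 0, -0.25], [0, 0, 0]],
    [[0, 0, -0.25], [0, 0, 0]],
    [[0, 0, -0.25], [0, 0, 0]],
  ],
)

```text
time: 18.1
position: [617.4, -233.5, 151.2]
eef_rot: [2.173, -2.268, -0.002]
force: [-0.4, 0.4, 0.1]
gripper_width: -0.3
gripper_force: 0.0
```

Request:
drive_tool(
  plan=[
    [[0, 0, 0], [0, 0, 0]],
    [[0, 0, 0], [0, 0, 0]],
    [[0, 0, 0], [0, 0, 0]],
    [[0, 0, 0], [0, 0, 0]],
  ],
)

```text
time: 18.6
position: [617.9, -233.6, 152.3]
eef_rot: [-2.174, 2.268, -0.0]
force: [0.6, -0.3, -1.1]
gripper_width: -0.4
gripper_force: 0.0
```

```bash
python3 pad.py; cat > tubes.py <<'E'
from h import *
import sys
t=snap('top',sys.argv[1]+'.png'); ct=env.get_calibration('top'); h=cv2.cvtColor(t,cv2.COLOR_RGB2HSV)
roi=proj(ct,[[630,-60,10],[630,-240,10],[510,-240,10],[510,-60,10]]); k=np.zeros(t.shape[:2],np.uint8); cv2.fillConvexPoly(k,roi.astype(int),255)
for nm,lo,hi in(('violet',(130,60,30),(165,255,255)),('white',(0,0,90),(179,70,255))):
    n,_,st,ce=cv2.connectedComponentsWithStats(cv2.inRange(h,lo,hi)&k)
    for i in range(1,n):
        if st[i,4]>15: print(nm,st[i].tolist(),onz(ct,[ce[i]],10)[0].round(0)[:2])
E
python3 tubes.py t1
```

```text
[363.2367149758454, 233.8856682769726] (356, 228, 17, 12) 103.5 [ 617.9 -233.6  152.3] [-0.5 -0.2  0.5]
violet [289, 274, 7, 5, 35] [ 523. -113.]
white [283, 221, 2, 13, 21] [619. -97.]
white [286, 220, 51, 16, 736] [ 618. -151.]
white [304, 274, 27, 7, 173] [ 520. -160.]
white [263, 283, 24, 1, 24] [510. -80.]
```

Tube 1 lies in the tray and the lever is back up. Second press.

Request:
drive_tool(
  plan=[
    [[0, 0, 0.06], [0, 0, 0]],
    [[0, 0, 0.12], [0, 0, 0]],
    [[0, 0, 0.18], [0, 0, 0]],
    [[0, 0, 0.25], [0, 0, 0]],
    [[0, 0, 0.25], [0, 0, 0]],
  ],
)

```text
time: 19.32
position: [616.5, -233.8, 117.7]
eef_rot: [2.174, -2.266, -0.0]
force: [-12.7, 4.8, 23.9]
gripper_width: -0.1
gripper_force: 13.3
```

Request:
drive_tool(
  plan=[
    [[0, 0, 0], [0, 0, 0]],
    [[0, 0, 0], [0, 0, 0]],
  ],
)

```text
time: 19.58
position: [616.5, -233.8, 117.7]
eef_rot: [2.174, -2.266, 0.0]
force: [-13.5, 5.5, 24.5]
gripper_width: 0.1
gripper_force: 13.6
```

Request:
drive_tool(
  plan=[
    [[0, 0, -0.1], [0, 0, 0]],
    [[0, 0, -0.25], [0, 0, 0]],
    [[0, 0, -0.25], [0, 0, 0]],
    [[0, 0, -0.25], [0, 0, 0]],
    [[0, 0, -0.25], [0, 0, 0]],
  ],
)

```text
time: 20.2
position: [617.3, -233.5, 151.0]
eef_rot: [2.173, -2.268, -0.002]
force: [-0.2, -0.3, -0.2]
gripper_width: -0.1
gripper_force: 0.0
```

Request:
drive_tool(
  plan=[
    [[0, 0, 0], [0, 0, 0]],
    [[0, 0, 0], [0, 0, 0]],
    [[0, 0, 0], [0, 0, 0]],
    [[0, 0, 0], [0, 0, 0]],
  ],
)

```text
time: 20.7
position: [617.9, -233.6, 152.3]
eef_rot: [2.174, -2.268, 0.0]
force: [0.3, -0.1, 0.0]
gripper_width: -0.2
gripper_force: 0.0
```

```bash
python3 pad.py; python3 tubes.py t2
```

```text
[363.1387559808612, 233.89792663476874] (356, 228, 17, 12) 104.5 [ 617.9 -233.6  152.3] [-0.1 -0.2 -0.2]
violet [289, 266, 7, 13, 90] [ 531. -113.]
white [283, 221, 2, 13, 22] [618. -97.]
white [286, 220, 51, 16, 741] [ 618. -151.]
white [304, 266, 27, 15, 367] [ 527. -160.]
white [263, 283, 24, 1, 24] [510. -80.]
```

Two tubes lie in the tray. Third press, then rise clear.

Request:
drive_tool(
  plan=[
    [[0, 0, 0.06], [0, 0, 0]],
    [[0, 0, 0.12], [0, 0, 0]],
    [[0, 0, 0.18], [0, 0, 0]],
    [[0, 0, 0.25], [0, 0, 0]],
    [[0, 0, 0.25], [0, 0, 0]],
  ],
)

```text
time: 21.42
position: [616.5, -233.8, 117.7]
eef_rot: [2.174, -2.266, -0.0]
force: [-12.7, 4.8, 25.3]
gripper_width: -0.0
gripper_force: 13.3
```

Request:
drive_tool(
  plan=[
    [[0, 0, 0], [0, 0, 0]],
    [[0, 0, 0], [0, 0, 0]],
  ],
)

```text
time: 21.68
position: [616.5, -233.8, 117.6]
eef_rot: [2.174, -2.266, -0.0]
force: [-12.1, 5.6, 23.9]
gripper_width: -0.3
gripper_force: 13.6
```

Request:
drive_tool(
  plan=[
    [[0, 0, -0.1], [0, 0, 0]],
    [[0, 0, -0.25], [0, 0, 0]],
    [[0, 0, -0.45], [0, 0, 0]],
    [[0, 0, -0.7], [0, 0, 0]],
    [[0, 0, -0.7], [0, 0, 0]],
  ],
)

```text
time: 22.3
position: [619.6, -234.1, 222.7]
eef_rot: [-2.172, 2.266, -0.007]
force: [0.6, 0.2, -0.7]
gripper_width: -0.3
gripper_force: 0.0
```

Request:
drive_tool(
  plan=[
    [[0, 0.1, 0], [0, 0, 0]],
    [[0, 0.3, 0], [0, 0, 0]],
    [[0, 0.5, 0], [0, 0, 0]],
    [[0, 0.5, 0], [0, 0, 0]],
    [[0, 0.5, 0], [0, 0, 0]],
  ],
)

```text
time: 22.92
position: [542.6, -230.4, 219.3]
eef_rot: [2.173, -2.268, -0.001]
force: [0.5, -0.2, -0.1]
gripper_width: 0.2
gripper_force: 0.0
```

```bash
python3 pad.py; python3 tubes.py t3; python3 look.py z; python3 -c "
from h import *
a=cv2.imread('pics/top0.png').astype(int);b=cv2.imread('pics/t3.png').astype(int)
print('bottle/box diff',abs(a-b)[175:240,404:465].mean(), abs(a-b)[20:60,420:480].mean())"
```

```text
[363.5054945054945, 232.7264957264957] (356, 227, 17, 13) 136.5 [ 543.  -230.4  219.2] [ 0.7 -0.4 -0.4]
violet [289, 245, 8, 7, 49] [ 577. -115.]
violet [289, 266, 7, 13, 88] [ 531. -113.]
white [283, 220, 54, 16, 780] [ 618. -150.]
white [305, 245, 26, 8, 188] [ 575. -162.]
white [304, 266, 27, 15, 371] [ 528. -160.]
white [263, 283, 24, 1, 24] [510. -80.]
[[323, 213], [277, 225], [312, 301], [364, 283], [370, 269], [354, 247], [335, 250], [320, 223]] [[617.0, -61.0], [508.0, -50.0], [492.0, -267.0], [608.0, -273.0], [636.0, -247.0], [634.0, -180.0], [593.0, -170.0], [598.0, -86.0]]
[[261, 209], [257, 281], [362, 285], [356, 236], [341, 212], [335, 236], [285, 235], [283, 210]] [[643.0, -58.0], [507.0, -52.0], [497.0, -242.0], [589.0, -234.0], [635.0, -207.0], [589.0, -195.0], [592.0, -103.0], [640.0, -99.0]]
0.12929988827912922 0.0
bottle/box diff 48.20664144598571 18.724722222222223
```

Request:
drive_tool(
  plan=[
    [[0, 0, -0.1], [0, 0, 0]],
    [[0, 0.1, -0.2], [0, 0, 0]],
    [[0, 0.1, -0.2], [0, 0, 0]],
    [[0, 0.1, -0.2], [0, 0, 0]],
    [[0, 0.1, -0.2], [0, 0, 0]],
  ],
)

```text
time: 23.75
position: [527.8, -229.7, 249.5]
eef_rot: [2.173, -2.268, -0.001]
force: [-0.9, 0.5, 1.2]
gripper_width: 0.2
gripper_force: 0.0
```

Request:
drive_tool(
  plan=[
    [[0, 0, 0], [0, 0, 0]],
    [[0, 0, 0], [0, 0, 0]],
    [[0, 0, 0], [0, 0, 0]],
    [[0, 0, 0], [0, 0, 0]],
    [[0, 0, 0], [0, 0, 0]],
  ],
)

```text
time: 24.38
position: [528.0, -229.8, 249.8]
eef_rot: [2.174, -2.268, 0.0]
force: [-0.1, -0.2, 0.5]
gripper_width: -0.1
gripper_force: 0.0
```

```bash
python3 tubes.py t4 && python3 -c "
from h import *
print(env.hand_in())"
```

```text
violet [289, 245, 8, 7, 49] [ 577. -115.]
violet [289, 266, 7, 13, 88] [ 531. -113.]
white [283, 220, 54, 16, 786] [ 618. -150.]
white [305, 245, 26, 8, 188] [ 575. -162.]
white [304, 266, 27, 15, 370] [ 528. -160.]
white [263, 283, 24, 1, 24] [510. -80.]
the job is handed in; nothing more can be done
None
```

The job is handed in at about 24 s: the tray is against the dispenser under the spout, the lever was pressed fully three times, and the last picture shows three tubes in the tray; the arm never went near the stain bottle or the carton, though the arm hid them in the final view, so I did not check them by picture.

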